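Snug the wing nut on the laser fixture

ROBOT

A 6-joint arm with a two-finger parallel gripper is mounted at the origin on the work surface. World frame = base frame: x ahead of the robot, y to its left, z up, the work surface at z = 0. Lengths are in m, angles in degrees, forces in N, time in s.
With the tool pointing down it reaches from about 0.3 to 0.75 m from the base axis. Payload 8.5 kg.
Tool frame: the origin (TCP) lies midway between the tips of the shut fingers; the grasp point (between the pads) lies 19 mm behind it (env.grip_depth is the distance from the TCP to the grasp point, in m); x points along the fingers, y is the direction in which the jaws open and shut, and the axes are right-handed (so a half turn about x gives the same grasp; the last joint's range is limited). The gripper opens to 85 mm and grips with 20 to 120 N. Pads are 22 mm wide; open, the fingers measure 114 mm over their backs; the gripper's body (76 mm by 85 mm) begins 54 mm behind the grasp point. The pads swing forward as they close: fully open they stand 13 mm farther back than shut.
Start: joints at [57.966, 21.807, 74.336, -0, 83.858, -12.336], TCP at [0.185, 0.518, 0.231] pointing down, gripper open.
Joint ranges: [-178.18, 178.18], [-50.72, 133.34], [12.68, 142.11], [-81.47, 261.47], [9.98, 163.14], [-165.26, 165.26]. Speed limits (degrees/s): [136.94, 136.94, 180, 180, 180, 180].

INTERFACE

Orientations are given as a 3x3 rotation matrix whose columns are the frame's x, y, z axes.
In Python, from rig import env gives the robot as it stands.
- The arm moves only by the tool play_rows, never from a script. Its arguments are lists of equal length, an entry for each row: "travel": the shift along the world's x, y, z in cm, a list of three; "rotation": the turn, a rotation vector about the world's x, y, z in rad, a list of three; "claw": the finger opening in cm, from 0 to 8.54. A call has 1 to 12 rows; each row shifts and turns the pose as measured when the row begins; what a row does not reach is not made up. A row lasts 1/12 s, in which the tool goes at most 41.7 mm and 7.16 degrees, less where a joint would pass 70% of its speed; a pose out of reach is approached as far as the arm can. A call is refused whole if a number of a shift passes 4.17 or a number of a turn 0.125, either way. A call with a gripper value outside its range is refused whole. The fingers move at their own pace and stop on an object; "squeeze" is the grip in N (left out, the last holds). Time passes only in rows, so rows that do not move let the fingers close. It gives the time, the measured TCP pose, the force and the opening at its end, in the units of the state.
- env.observe(): the state, without advancing time (a new reading comes with each control period).
- env.get_image(name): name is "scene" or "top"; returns the picture (400x640x3 uint8, red, green, blue); there is no depth.
- env.camera_info(name): a dict with "vertical_fov" (degrees; the focal length in pixels is half the picture's height over the tangent of half this angle, whatever the lens; pixels are square), "cx", "cy" (the principal point, pixels), "eye" and "rotation" of the camera in the world. Camera axes: x right, y down, z forward; pixel columns grow to the right and rows downward; lengths in m; the calibration is good to about 2 mm. A picture is of the moment at which its call begins. camera_info takes no time and is no camera call.
- env.close_job(): hands the job in, once; it reports no verdict.
The state is a dict: "time_s": time; "q": joint angles; "qvel": joint speeds; "joint_efforts": joint torques, N m; "position": TCP position; "tool_rot": TCP orientation; "ft_force": force on the tool from outside, world axes, zero at the start; "wrist_torque": the same for the moment, N m; "grip_width": finger opening in m.
Only numpy, scipy, OpenCV 4.12 (cv2) and the standard library are available. Lean on these libraries where they do the work, as an engineer would, in place of code of your own. Each camera call takes 0.05 s, during which the arm holds its last target.

TASK

Two marking fixtures stand on the bench, and the wing nut on each is still loose. On the fixture that holds the blue panel, turn the brass wing nut clockwise (seen from above) until its wings lie in line with the clamp strap and its white marks, then let go. Do not knock the two upright posts beside that nut, and leave the wing nut on the red panel's fixture as it is.

Things in the scene. Friction and masses are not known exactly. Their poses are not given: they have to be found in the camera images.
- blue_nut (a joint): The brass wing nut of the fixture with the blue panel: its turn in rad about a vertical axis. 0 = wings in line with the clamp strap (snug); negative = loose; it starts between -1.2 and -0.7 and grows as the nut is turned clockwise seen from above. It turns from -1.5 to 0.6, with light friction (about 0.12 N m), does not rise or sink, and stays where it is left.
- blue_grip (a point): Point on that nut's vertical axis, half-way up its ears, 57 mm above the bench; x runs along the wings, y across them, z up. The wings are one upright brass blade 60 mm long, 10 mm thick: two round ears (diameter 26 mm) joined by a web from 21 mm below to 5 mm above this point. Under it (19 to 29 mm below) is a 20 mm hub; the strap's top is 31 mm below. Grip across the 10 mm thickness.
- blue_posts: Two upright steel posts with black caps on the blue panel's fixture, 13 mm in diameter, tops 72 mm above the bench, at (41, 29) and (-41, -29) mm. Origin on the bench under the nut's axis; x runs along the clamp strap (dark, 142 x 30 mm, white marks) towards the blue panel (78 x 66 mm), z up. The fixture's base, 215 x 100 x 12 mm, x = -75 to 140 mm, is fixed.
- red_wingtip (a point): Tip of one wing of the same kind of nut on the other, otherwise identical fixture (the one with the red panel), 30 mm from that nut's axis and 57 mm above the bench; its x axis points outwards along the wing. To be left alone.

How it is judged:
By the outcome, as a careful person would: the job done as asked, in the order asked, and still so for the second after the job is handed in, with the robot touching nothing.
It also fails if it takes over 29 s, if anything falls off the work surface, if the arm or the gripper's body presses on something with over 40 N, if the wrist force passes 120 N, or if a joint passes its speed limit or range.

## Working session

There is one attempt and no reset: what is moved stays moved. The work goes in short steps, Python scripts to look and compute and a tool call to move; the robot and the scene stay as the last step left them, time stands still between calls to the robot, and variables do not carry over. Pictures are saved under pics/ and viewed, and the job is handed in when it is done.

Besides the shell and the picture viewer there is one more tool, called after ">>>" as a command line: name --argument value ..., lists and objects as JSON in quotes. play_rows: Moves the arm, as the interface text tells. Its arguments: {"type":"object","properties":{"travel":{"type":"array","items":{"type":"array","items":{"type":"number"}}},"rotation":{"type":"array","items":{"type":"array","items":{"type":"number"}}},"claw":{"type":"array","items":{"type":"number"}},"squeeze":{"type":"number"}},"required":["travel","rotation","claw"]}

```bash
mkdir -p pics; python3 - <<'E'
from rig import env
import cv2
for n in("scene","top"):
    im=env.get_image(n); cv2.imwrite(f"pics/{n}0.png",im[:,:,::-1]); print(n,env.camera_info(n))
s=env.observe();print(s['time_s'],s['position'],s['tool_rot'],s['grip_width'],env.grip_depth)
E
```

```text
scene {'vertical_fov': 43.22676541676827, 'cx': 318.8128318295288, 'cy': 194.427262952759, 'eye': array([ 1.05811187, -0.47265302,  0.57922319]), 'rotation': array([[ 0.70378294,  0.43140095, -0.56443139],
       [ 0.71039511, -0.42140657,  0.56369787],
       [ 0.0053247 , -0.79769025, -0.60304388]])}
top {'vertical_fov': 47.57999378611568, 'cx': 318.9009818843999, 'cy': 191.75264945405712, 'eye': array([0.50291918, 0.01188229, 0.97448941]), 'rotation': array([[-0.02312752, -0.99663629,  0.07862072],
       [-0.99949211,  0.02132579, -0.02367971],
       [ 0.0219234 , -0.07912844, -0.99662333]])}
0.1 [0.18523708 0.51759469 0.23077977] [[-6.96605079e-04  3.37043048e-01  9.41488980e-01]
 [-1.07964026e-03  9.41488406e-01 -3.37043641e-01]
 [-9.99999175e-01 -1.25125572e-03 -2.91960361e-04]] 0.08563639401444093 0.0187
```

View pics/top0.png

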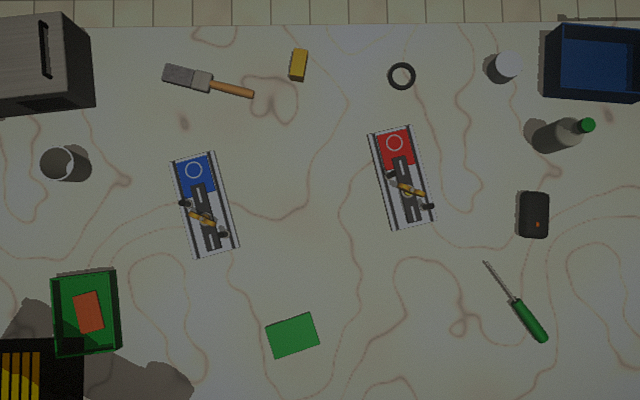

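View pics/scene0.png

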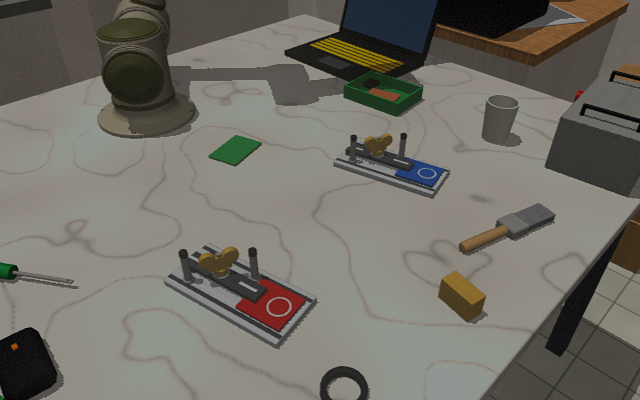

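Both pictures show the blue fixture: around pixel (205,205) in top and (390,160) in scene. I'll zoom in next.

```bash
python3 - <<'E'
import cv2,numpy as np
a=cv2.imread("pics/top0.png")[145:265,155:255]; b=cv2.imread("pics/scene0.png")[120:200,325:455]
a=cv2.convertScaleAbs(a,alpha=1.6); b=cv2.convertScaleAbs(b,alpha=1.6)
cv2.imwrite("pics/a.png",cv2.resize(a,None,fx=5,fy=5,interpolation=cv2.INTER_NEAREST))
cv2.imwrite("pics/b.png",cv2.resize(b,None,fx=6,fy=6,interpolation=cv2.INTER_NEAREST))
E
```

```text
(no output)
```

View pics/a.png

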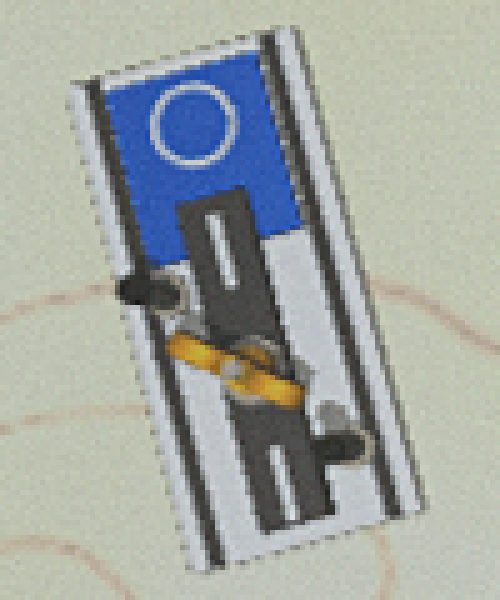

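View pics/b.png

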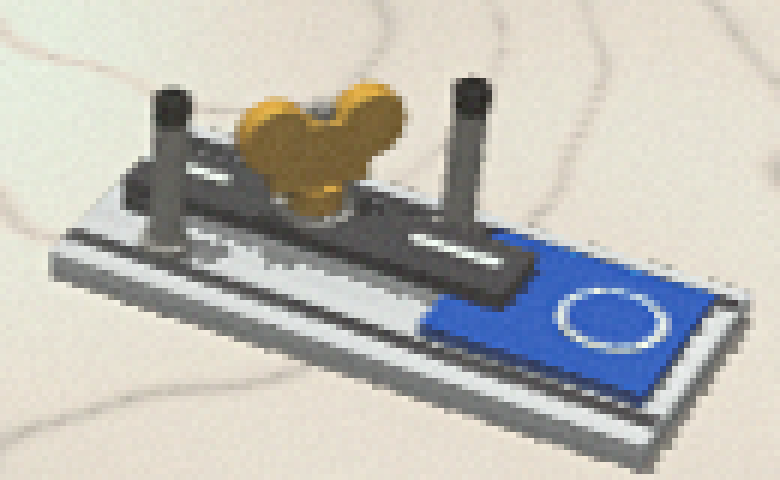

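```bash
cat > h.py <<'E'
import numpy as np,cv2
from rig import env
def ray(n,px):
    c=env.camera_info(n); f=200/np.tan(np.radians(c['vertical_fov']/2))
    d=c['rotation']@np.array([(px[0]-c['cx'])/f,(px[1]-c['cy'])/f,1]); return c['eye'],d
def plane(n,px,z):
    e,d=ray(n,px); return (e+d*(z-e[2])/d[2])
def tri(p,q):
    e1,d1=ray("top",p);e2,d2=ray("scene",q);A=np.c_[d1,-d2];t=np.linalg.lstsq(A,e2-e1,rcond=None)[0]
    a=e1+t[0]*d1;b=e2+t[1]*d2;return (a+b)/2,np.linalg.norm(a-b)
def brass(im,box):
    h=cv2.cvtColor(im,cv2.COLOR_BGR2HSV);m=cv2.inRange(h,(10,110,50),(30,255,255))
    k=np.zeros_like(m);x0,y0,x1,y1=box;k[y0:y1,x0:x1]=m[y0:y1,x0:x1];return k
E
python3 - <<'E'
from h import *
np.set_printoptions(precision=4,suppress=True)
T=lambda x,y:(155+x/5-.4,145+y/5-.4); S=lambda x,y:(325+x/6-.4,120+y/6-.4)
c=[plane("top",T(*p),.012)[:2] for p in((68,85),(292,25),(425,508),(197,572))]
c=np.array(c); print("corners",c,[np.linalg.norm(c[i]-c[(i+1)%4]) for i in range(4)])
u=(c[0]+c[1]-c[2]-c[3]);u/=np.linalg.norm(u);print("ax",np.degrees(np.arctan2(u[1],u[0])),"nut",c.mean(0)-.0325*u)
# white marks line z .026
m=np.array([plane("top",T(*p),.026)[:2] for p in((213,213),(228,285),(277,450),(290,518))]);d=m[0]+m[1]-m[2]-m[3]
print("marks",m.mean(0),np.degrees(np.arctan2(d[1],d[0])))
# scene corners
sc=np.array([plane("scene",S(*p),.012)[:2] for p in((50,250),(645,440),(750,300))]);print("scene corners",sc)
print("posts scene",plane("scene",S(172,92),.072),plane("scene",S(473,82),.072))
print("posts top",plane("top",T(126,290),.072),plane("top",T(325,447),.072))
v=np.array([-u[1],u[0]]);n=c.mean(0)-.0325*u
print("posts pred",n+.041*u+.029*v,n-.041*u-.029*v)
im=cv2.imread("pics/top0.png");k=brass(im,(180,205,220,232))
p=cv2.findNonZero(k);r=cv2.minAreaRect(p);print(r)
b=cv2.boxPoints(r); L=[np.array(plane("top",(b[i]+b[(i+1)%4])/2,.066))[:2] for i in range(4)];print("sidemids",L)
# scene ears centres
e=[plane("scene",S(*p),.057)[:2] for p in((268,135),(372,112))];print("ears",e,np.mean(e,0),np.degrees(np.arctan2(*(e[1]-e[0])[::-1])))
et=[plane("top",T(*p),.069)[:2] for p in((168,342),(303,395))];print("tips top",et,np.mean(et,0),np.degrees(np.arctan2(*(et[0]-et[1])[::-1])))
cv2.imwrite("pics/k.png",k)
E
```

```text
corners [[0.6499 0.3077]
 [0.6739 0.2129]
 [0.4677 0.1583]
 [0.4434 0.2535]] [np.float64(0.09778658647279476), np.float64(0.21327743401783508), np.float64(0.09830822836037106), np.float64(0.2135383116667164)]
ax 14.767787799380722 nut [0.5273 0.2248]
marks [0.5285 0.2272] 14.681102466768657
scene corners [[0.4676 0.1572]
 [0.6723 0.2127]
 [0.6514 0.3024]]
posts scene [0.4925 0.1873 0.072 ] [0.5577 0.2637 0.072 ]
posts top [0.5585 0.2662 0.072 ] [0.4948 0.1882 0.072 ]
posts pred [0.5596 0.2633] [0.495  0.1863]
((202.40000915527344, 217.70004272460938), (29.068883895874023, 8.944271087646484), 26.56505012512207)
sidemids [array([0.5413, 0.2489]), array([0.5357, 0.2192]), array([0.5143, 0.1976]), array([0.5199, 0.2272])]
ears [array([0.5168, 0.2089]), array([0.5315, 0.2452])] [0.5241 0.227 ] 68.02332571864255
tips top [array([0.5376, 0.2505]), array([0.5155, 0.1973])] [0.5266 0.2239] 67.341826099813
```

Top picture: the blue fixture's wings run from about (188,213) to (215,224), and the caps are at about (180,203) and (220,234). In both views the nut's axis is near (0.527, 0.2255), the strap at 14.7° and the wings at about 67.5°. That means a turn of about -0.92 rad. Jaw yaw should go to -22.5°.

>>> play_rows --travel '[[2.6,-2.2,0],[2.6,-2.2,0],[2.6,-2.2,0],[2.6,-2.2,0],[2.6,-2.2,0],[2.6,-2.2,0],[2.6,-2.2,0],[2.6,-2.2,0],[2.6,-2.2,0],[2.6,-2.2,0],[2.6,-2.2,0],[2.6,-2.2,0]]' --rotation '[[0,0,-0.12],[0,0,-0.12],[0,0,-0.12],[0,0,-0.12],[0,0,-0.12],[0,0,-0.12],[0,0,-0.12],[0,0,-0.12],[0,0,-0.12],[0,0,-0.12],[0,0,-0.12],[0,0,-0.12]]' --claw '[5,5,5,5,5,5,5,5,5,5,5,5]' --squeeze 40

```text
time_s: 1.1
position: [0.5025, 0.242, 0.227]
tool_rot: [[-0.009, 0.966, -0.258], [0.003, -0.258, -0.966], [-1.0, -0.009, -0.001]]
ft_force: [1.0, 0.3, 0.2]
grip_width: 0.0502
```

```bash
cat > st.py <<'E'
from h import *
np.set_printoptions(precision=4,suppress=True)
s=env.observe();R=s['tool_rot']
yaw=np.degrees(np.arctan2(R[1,1],R[0,1]))
print("t",s['time_s'],"p",s['position'],"yaw",yaw,"xaxis",R[:,0],"w",s['grip_width'],"F",s['ft_force'],"M",s['wrist_torque'],"q",s['q'])
print("to nut cm",(np.array([.527,.2255,.038])-s['position'])*100,"dyaw rad",np.radians(-22.5-yaw), "to final yaw",np.radians(-75.3-yaw))
E
python3 st.py
```

```text
t 1.1 p [0.5025 0.242  0.227 ] yaw -14.939961836250658 xaxis [-0.0086  0.0032 -1.    ] w 0.05019755751208295 F [1.0241 0.2859 0.2057] M [0.0132 0.0277 0.0139] q [13.4166 22.9283 73.2635  0.293  84.2481 28.3263]
to nut cm [  2.4528  -1.6504 -18.9042] dyaw rad -0.13194755753385223 to final yaw -1.0534814025868582
```

>>> play_rows --travel '[[2.2,-1.5,0],[0,0,-2],[0,0,-3],[0,0,-3],[0,0,0],[0,0,0]]' --rotation '[[-0.008,-0.003,-0.1],[0,0,0],[0,0,0],[0,0,0],[0,0,0],[0,0,0]]' --claw '[5,5,5,5,5,5]'

```text
time_s: 1.6
position: [0.5311, 0.2191, 0.1432]
tool_rot: [[-0.005, 0.927, -0.375], [-0.006, -0.375, -0.927], [-1.0, -0.003, 0.007]]
ft_force: [0.6, -0.2, 0.6]
grip_width: 0.0501
```

```bash
python3 st.py; python3 - <<'E'
from h import *
b=env.get_image("scene")[60:200,300:470,::-1]
cv2.imwrite("pics/b1.png",cv2.resize(cv2.convertScaleAbs(b,alpha=1.6),None,fx=4,fy=4))
E
```

```text
t 1.6 p [0.5311 0.2191 0.1432] yaw -21.99865081081259 xaxis [-0.005  -0.0056 -1.    ] w 0.050096983927683254 F [ 0.5808 -0.2312  0.6107] M [0.0041 0.0115 0.013 ] q [10.7331 28.747  78.1097 -0.271  73.4828 32.809 ]
to nut cm [ -0.414    0.6419 -10.5212] dyaw rad -0.008750194053524228 to final yaw -0.9302840391065301
```

View pics/b1.png

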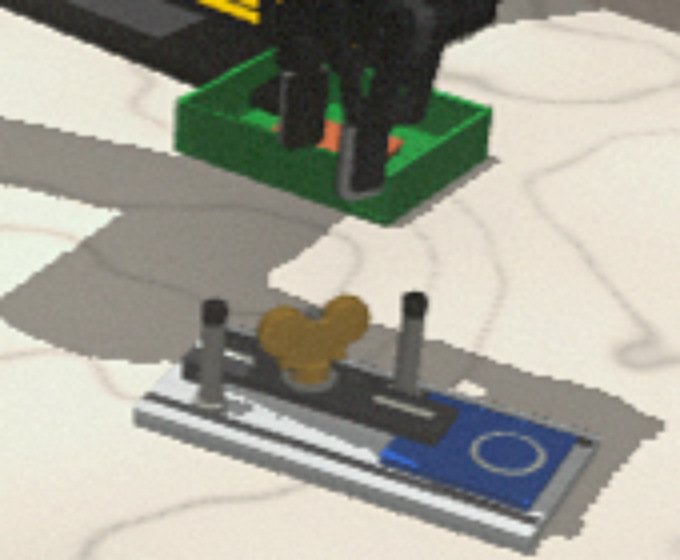

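The scene picture shows the fingers above the nut (nut near (378,143) in full-image pixels), jaws across the blade, untouched. I'll correct the lateral offset and go down.

>>> play_rows --travel '[[-0.4,0.6,0],[0,0,-1],[0,0,-1],[0,0,0],[0,0,0]]' --rotation '[[0.005,-0.005,-0.009],[0,0,0],[0,0,0],[0,0,0],[0,0,0]]' --claw '[5,5,5,5,5]'

```text
time_s: 2.07
position: [0.5278, 0.2272, 0.1267]
tool_rot: [[0.008, 0.924, -0.382], [0.002, -0.382, -0.924], [-1.0, 0.007, -0.005]]
ft_force: [-0.6, 0.6, 0.1]
grip_width: 0.0498
```

```bash
python3 st.py
```

```text
t 2.0667 p [0.5278 0.2272 0.1267] yaw -22.452680353199348 xaxis [ 0.0084  0.0018 -1.    ] w 0.049827816604997695 F [-0.5765  0.6412  0.1135] M [ 0.047   0.0324 -0.0157] q [11.4921 29.4097 80.0212  0.0034 70.0763 33.9426]
to nut cm [-0.0823 -0.1729 -8.8659] dyaw rad -0.0008258836375521789 to final yaw -0.9223597286905582
```

>>> play_rows --travel '[[-0.1,-0.15,-1.5],[0,0,-1.5],[0,0,-1.5],[0,0,-1.0],[0,0,0],[0,0,0]]' --rotation '[[-0.002,0.008,0],[0,0,0],[0,0,0],[0,0,0],[0,0,0],[0,0,0]]' --claw '[5,5,5,5,5,5]'

```text
time_s: 2.57
position: [0.5281, 0.2262, 0.0721]
tool_rot: [[0.005, 0.924, -0.381], [0.001, -0.381, -0.925], [-1.0, 0.005, -0.003]]
ft_force: [-0.1, 0.0, -0.3]
grip_width: 0.0501
```

```bash
python3 st.py
```

```text
t 2.5667 p [0.5281 0.2262 0.0721] yaw -22.406884023050115 xaxis [ 0.0054  0.0007 -1.    ] w 0.05010037931232381 F [-0.1057  0.0112 -0.2574] M [-0.0088  0.0265 -0.0057] q [11.397  33.2087 83.5501 -0.0269 62.9305 33.8157]
to nut cm [-0.1132 -0.0715 -3.4073] dyaw rad -0.0016251803839866488 to final yaw -0.9231590254369927
```

>>> play_rows --travel '[[-0.1,-0.07,-1.2],[0,0,-1.2],[0,0,-0.8],[0,0,0],[0,0,0]]' --rotation '[[0,0.005,0],[0,0,0],[0,0,0],[0,0,0],[0,0,0]]' --claw '[5,5,5,5,5]'

```text
time_s: 2.98
position: [0.5284, 0.2257, 0.0399]
tool_rot: [[0.004, 0.925, -0.381], [0.002, -0.381, -0.925], [-1.0, 0.003, -0.003]]
ft_force: [0.4, 0.4, 0.8]
grip_width: 0.0498
```

```bash
python3 st.py; python3 - <<'E'
from h import *
b=env.get_image("scene")[60:200,300:470,::-1]
cv2.imwrite("pics/b2.png",cv2.resize(cv2.convertScaleAbs(b,alpha=1.6),None,fx=4,fy=4))
E
```

```text
t 2.9833 p [0.5284 0.2257 0.0399] yaw -22.402410961437447 xaxis [ 0.0043  0.0016 -1.    ] w 0.049767394034776626 F [0.4104 0.4062 0.7581] M [-0.0365 -0.0063  0.0199] q [11.3092 35.7031 85.2626  0.0505 58.7753 33.6853]
to nut cm [-0.1413 -0.0201 -0.1941] dyaw rad -0.0017032500367722694 to final yaw -0.9232370950897782
```

View pics/b2.png

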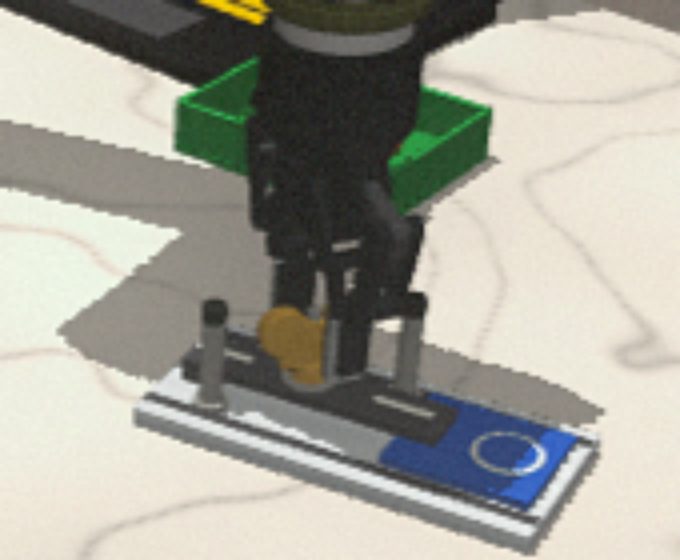

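The fingers straddle the blade, which sits between them near (385,147) in full-image pixels. Both posts are clear. Closing now.

>>> play_rows --travel '[[-0.1,0,0],[0,0,0],[0,0,0],[0,0,0],[0,0,0],[0,0,0],[0,0,0],[0,0,0]]' --rotation '[[0,0,0],[0,0,0],[0,0,0],[0,0,0],[0,0,0],[0,0,0],[0,0,0],[0,0,0]]' --claw '[4,3,2,1,0.5,0.5,0.5,0.5]' --squeeze 40

```text
time_s: 3.7
position: [0.5274, 0.2259, 0.0416]
tool_rot: [[0.006, 0.924, -0.382], [0.002, -0.382, -0.924], [-1.0, 0.004, -0.004]]
ft_force: [-0.1, 0.1, -1.1]
grip_width: 0.0093
```

```bash
python3 st.py
```

```text
t 3.7 p [0.5274 0.2259 0.0416] yaw -22.42884530857349 xaxis [ 0.0055  0.0023 -1.    ] w 0.00926615961052033 F [-0.0941  0.1465 -1.1238] M [ 0.0323  0.1695 -0.0943] q [11.3383 35.4808 85.3833  0.0786 58.7991 33.7261]
to nut cm [-0.0426 -0.0404 -0.3595] dyaw rad -0.0012418836436331917 to final yaw -0.9227757286966392
```

>>> play_rows --travel '[[0,0,0],[0,0,0],[0,0,0],[0,0,0],[0,0,0],[0,0,0],[0,0,0],[0,0,0]]' --rotation '[[0,0,-0.06],[0,0,-0.08],[0,0,-0.08],[0,0,-0.08],[0,0,-0.08],[0,0,-0.06],[0,0,0],[0,0,0]]' --claw '[0.5,0.5,0.5,0.5,0.5,0.5,0.5,0.5]'

```text
time_s: 4.37
position: [0.5281, 0.2253, 0.0416]
tool_rot: [[0.007, 0.661, -0.75], [-0.002, -0.75, -0.661], [-1.0, 0.006, -0.004]]
ft_force: [-0.7, 0.5, 0.5]
grip_width: 0.0092
```

```bash
python3 st.py
```

```text
t 4.3667 p [0.5281 0.2253 0.0416] yaw -48.594970828456944 xaxis [ 0.0067 -0.0021 -1.    ] w 0.009203807674837326 F [-0.7216  0.5457  0.5347] M [ 0.0928  0.2231 -0.0771] q [11.3855 35.5262 85.283  -0.2239 58.8365 60.0951]
to nut cm [-0.1139  0.0167 -0.3588] dyaw rad 0.4554431591684461 to final yaw -0.4660906858845599
```

>>> play_rows --travel '[[-0.05,0,0],[0,0,0],[0,0,0],[0,0,0],[0,0,0],[0,0,0],[0,0,0],[0,0,0]]' --rotation '[[0,0.004,-0.06],[0,0,-0.08],[0,0,-0.08],[0,0,-0.08],[0,0,-0.08],[0,0,-0.06],[0,0,0],[0,0,0]]' --claw '[0.5,0.5,0.5,0.5,0.5,0.5,0.5,0.5]'

```text
time_s: 5.03
position: [0.5284, 0.2245, 0.0416]
tool_rot: [[0.003, 0.277, -0.961], [-0.005, -0.961, -0.277], [-1.0, 0.006, -0.001]]
ft_force: [-0.0, -0.4, -1.2]
grip_width: 0.009
```

```bash
python3 st.py
```

```text
t 5.0333 p [0.5284 0.2245 0.0416] yaw -73.88948023293527 xaxis [ 0.0029 -0.005  -1.    ] w 0.009014244900585092 F [-0.0384 -0.4496 -1.1897] M [ 0.1132  0.0935 -0.1062] q [11.3554 35.6118 85.0893 -0.362  59.1927 85.4297]
to nut cm [-0.1406  0.0962 -0.3588] dyaw rad 0.896915630953263 to final yaw -0.024618214099742963
```

>>> play_rows --travel '[[0,0,0],[0,0,0],[0,0,0]]' --rotation '[[0,0,-0.023],[0,0,0],[0,0,0]]' --claw '[0.5,0.5,0.5]'

```text
time_s: 5.28
position: [0.5284, 0.2245, 0.0416]
tool_rot: [[0.003, 0.259, -0.966], [-0.005, -0.966, -0.259], [-1.0, 0.006, -0.001]]
ft_force: [0.2, -0.8, -0.3]
grip_width: 0.0093
```

```bash
python3 st.py
```

```text
t 5.2833 p [0.5284 0.2245 0.0416] yaw -75.00246270572188 xaxis [ 0.0029 -0.005  -1.    ] w 0.009285988865849056 F [ 0.1704 -0.7941 -0.3285] M [ 0.0226  0.0769 -0.0897] q [11.3541 35.6119 85.09   -0.364  59.1945 86.5425]
to nut cm [-0.1398  0.0984 -0.3584] dyaw rad 0.9163408396203776 to final yaw -0.00519300543262839
```

Open to 5 cm and rise straight up, then move away to look.

>>> play_rows --travel '[[0,0,0],[0,0,0],[0,0,0],[0,0,0],[0,0,0],[0,0,0]]' --rotation '[[0,0,0],[0,0,0],[0,0,0],[0,0,0],[0,0,0],[0,0,0]]' --claw '[2,4,5,5,5,5]'

```text
time_s: 5.78
position: [0.529, 0.2247, 0.0421]
tool_rot: [[0.005, 0.262, -0.965], [-0.005, -0.965, -0.262], [-1.0, 0.006, -0.003]]
ft_force: [-1.2, 0.9, 1.0]
grip_width: 0.0499
```

```bash
python3 st.py
```

```text
t 5.7833 p [0.529  0.2247 0.0421] yaw -74.83728421100056 xaxis [ 0.0048 -0.0048 -1.    ] w 0.04993251220902059 F [-1.1592  0.8906  1.0436] M [0.0384 0.0279 0.0078] q [11.3691 35.5905 85.0316 -0.3791 59.1623 86.3995]
to nut cm [-0.205   0.0762 -0.405 ] dyaw rad 0.9134579310340025 to final yaw -0.00807591401900345
```

>>> play_rows --travel '[[0,0,1],[0,0,2],[0,0,3],[0,0,3.5],[0,0,3.5],[0,0,3],[-4,0,0],[-4,0,0],[-4,0,0],[-4,0,0],[-4,0,0],[0,0,0]]' --rotation '[[0,0,0],[0,0,0],[0,0,0],[0,0,0],[0,0,0],[0,0,0],[0,0,0],[0,0,0],[0,0,0],[0,0,0],[0,0,0],[0,0,0]]' --claw '[5,5,5,5,5,5,5,5,5,5,5,5]'

```text
time_s: 6.78
position: [0.3211, 0.2229, 0.2179]
tool_rot: [[0.016, 0.259, -0.966], [-0.002, -0.966, -0.26], [-1.0, 0.006, -0.015]]
ft_force: [0.7, 0.0, 0.3]
grip_width: 0.05
```

```bash
python3 st.py;python3 - <<'E'
from h import *
for n,(x0,y0,x1,y1),f in(("top",(155,145,255,265),5),("scene",(325,120,455,200),6)):
    im=env.get_image(n)[:,:,::-1];cv2.imwrite(f"pics/{n}3.png",im)
    cv2.imwrite(f"pics/{n}3z.png",cv2.resize(cv2.convertScaleAbs(im[y0:y1,x0:x1],alpha=1.6),None,fx=f,fy=f,interpolation=cv2.INTER_NEAREST))
E
```

```text
t 6.7833 p [0.3211 0.2229 0.2179] yaw -74.96055677879139 xaxis [ 0.0157 -0.0017 -0.9999] w 0.05000430341340835 F [0.6694 0.0326 0.2697] M [ 0.052  -0.079  -0.0128] q [17.5206  6.0367 98.6964 -0.378  74.4387 92.5775]
to nut cm [ 20.5919   0.2636 -17.9926] dyaw rad 0.9156094432193402 to final yaw -0.005924401833665718
```

View pics/top3z.png

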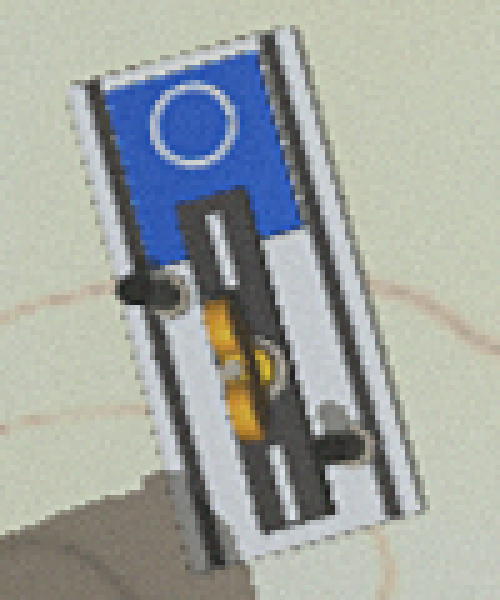

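View pics/scene3z.png

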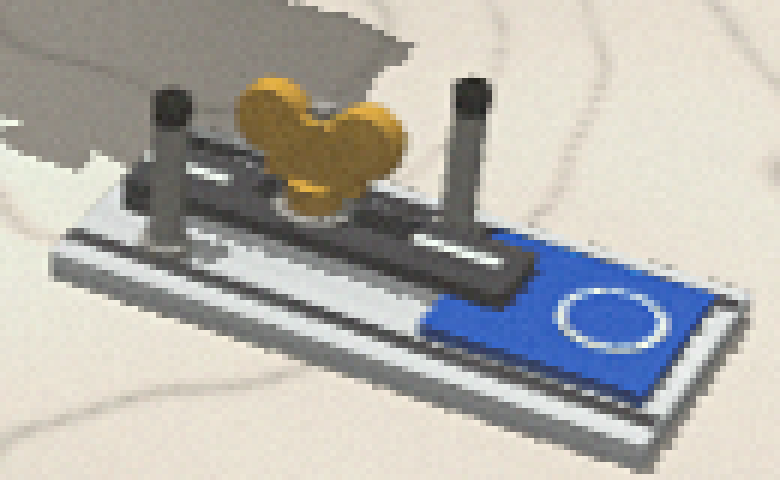

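Top: the wings now run from about (198,205) to (206,233), parallel to the white marks. Posts are in the same pixels as before. I'll measure the angle.

```bash
python3 - <<'E'
from h import *
np.set_printoptions(precision=4,suppress=True)
S=lambda x,y:(325+x/6-.4,120+y/6-.4);T=lambda x,y:(155+x/5-.4,145+y/5-.4)
ang=lambda d:np.degrees(np.arctan2(d[1],d[0]))
a=cv2.imread("pics/top3.png");k=brass(a,(185,200,208,236))
# top: ear-only pixels: row-wise centre of left run (exclude hub), line fit
P=[]
for r in range(204,234):
    x=np.where(k[r])[0]
    if len(x)>2:
        run=[x[0]]
        for q in x[1:]:
            if q-run[-1]>1:break
            run.append(q)
        if len(run) in(4,5,6,7) : P.append((run[0],r)); 
        print(r,run[0],run[-1],end="; ")
for name,sel in(("left",0),):
    P=np.array(P,float);w=np.array([plane("top",p,.06)[:2] for p in P])
    l=cv2.fitLine(w.astype(np.float32),cv2.DIST_HUBER,0,.01,.01).ravel();print("\ntop edge angle",ang(l[:2])%180)
# scene: lowest tips etc: silhouettes of ears
b=cv2.imread("pics/scene3.png");k=brass(b,(355,125,400,158))
c=max(cv2.findContours(k,0,1)[0],key=cv2.contourArea).reshape(-1,2)
print(cv2.boundingRect(c)); 
for nm,i in(("0",0),):pass
mid=c[:,0].mean()
L=c[c[:,0]<mid];Rr=c[c[:,0]>mid]
tl=L[L[:,1].argmin()],Rr[Rr[:,1].argmin()];print("ear tops",tl)
# ear tops (z .070)
e=[plane("scene",p,.070)[:2] for p in(S(270,80),S(380,106))];print(ang(e[1]-e[0]),np.linalg.norm(e[1]-e[0]),np.mean(e,0))
m=np.array([plane("scene",S(*p),.026)[:2] for p in((187,167),(226,181),(412,237),(500,263))]);
print("marks scene",ang(m[3]+m[2]-m[0]-m[1]))
sc=[plane("scene",S(*p),.012)[:2] for p in((50,250),(645,440))];print("edge",ang(sc[1]-sc[0]))
s0=cv2.imread("pics/top0.png");d=cv2.absdiff(s0,a)[120:235,360:440];print("red fixture diff max",cv2.GaussianBlur(d,(5,5),0).max(),(cv2.absdiff(cv2.imread('pics/scene0.png'),b)[235:350,160:320]).max())
E
```

```text
205 196 200; 206 196 200; 207 196 200; 208 196 200; 209 196 201; 210 197 201; 211 197 201; 212 197 202; 213 197 202; 214 198 202; 215 198 203; 216 199 203; 217 199 199; 218 204 204; 220 203 204; 221 200 204; 222 200 204; 223 200 205; 224 200 205; 225 201 205; 226 201 205; 227 201 206; 228 201 206; 229 202 206; 230 202 207; 231 202 207; 232 203 207; 
top edge angle 14.333472
(365, 133, 27, 23)
ear tops (array([368, 133], dtype=int32), array([387, 137], dtype=int32))
19.825228777817948 0.038542895024051005 [0.5259 0.2257]
marks scene 14.864025015456809
edge 15.186401720332892
red fixture diff max 5 13
```

The top view gives 14.3° for the wings against 14.7° for the strap. My eyeballed scene-view estimate of 19.8° is coarse (1 px is about 4°), so I'll repeat it at sub-pixel resolution and compare with the start pose as a control.

```bash
python3 - <<'E'
from h import *
ang=lambda d:np.degrees(np.arctan2(d[1],d[0]))
for f in("scene0","scene3"):
    im=cv2.imread(f"pics/{f}.png")[120:165,350:405].astype(np.float32)
    g=cv2.resize(im[:,:,2]-im[:,:,0],None,fx=8,fy=8,interpolation=cv2.INTER_CUBIC)
    g=cv2.GaussianBlur(g,(0,0),5);
    k=(g>25).astype(np.uint8)
    c=max(cv2.findContours(k,0,1)[0],key=cv2.contourArea).reshape(-1,2)
    xm=c[:,0].min()/2+c[:,0].max()/2
    e=[];
    for s in(c[c[:,0]<xm-20],c[c[:,0]>xm+20]):
        y=s[:,1].min();t=s[s[:,1]<=y+4];cx=(t[:,0].min()+t[:,0].max())/2
        e.append((350+(cx+.5)/8-.5,120+(y+.5)/8-.5))
    w=[plane("scene",p,.070)[:2] for p in e];d=w[1]-w[0]
    # outer extremes as second measure
    print(f,np.round(e,2),"angle",ang(d),"len",np.linalg.norm(d),"mid",np.mean(w,0))
    if f=="scene3":
        z=cv2.resize(cv2.imread(f"pics/{f}.png")[120:165,350:405],None,fx=8,fy=8,interpolation=cv2.INTER_CUBIC);cv2.drawContours(z,[c.reshape(-1,1,2)],-1,(0,0,255),1);cv2.imwrite("pics/c3.png",z)
# top: both edges, subpixel, before/after
for f,box in(("top3",(192,202,212,236)),):
    im=cv2.imread(f"pics/{f}.png").astype(np.float32);g=cv2.GaussianBlur(im[:,:,2]-im[:,:,0],(0,0),.6)
    P=[]
    for r in list(range(206,214))+list(range(224,232)):
        row=g[r,190:212];h=row[:].max()/2;i=np.argmax(row>h);P.append((190+i-(row[i]-h)/(row[i]-row[i-1]),r))
    w=np.array([plane("top",p,.062)[:2] for p in P],np.float32);l=cv2.fitLine(w,cv2.DIST_HUBER,0,.01,.01).ravel();print("top left edge",ang(l[:2])%180)
E
```

```text
scene0 [[370.56 135.31]
 [386.19 132.56]] angle 64.28013318137548 len 0.03401063967540019 mid [0.52254093 0.22872891]
scene3 [[370.12 131.81]
 [385.75 136.06]] angle 16.26276375941478 len 0.03382157205759705 mid [0.52179521 0.22800515]
top left edge 14.615648
```

View pics/c3.png

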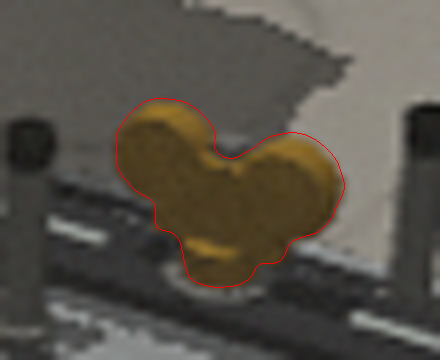

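```bash
python3 - <<'E'
from rig import env
import numpy as np
s=env.observe();print(s['time_s'],np.round(s['qvel'],2))
env.close_job()
E
```

```text
6.8833 [-1.2   3.02 -3.19 -0.05 -0.55 -0.4 ]
the job is handed in; nothing more can be done
```

I turned the blue fixture's wing nut about 53° clockwise, until its wings lay in line with the strap, then let go and moved the arm clear. I handed the job in at 6.9 s.

- **Alignment:** The strap and its marks lie at about 14.7–14.9°. The wings now measure 14.6° from above and the jaws' yaw at release implies 15.0°. The scene view gives 16.3°, which is less exact. An earlier estimate by eye from that view gave 19.8°; I set it aside because one pixel there is worth about 4°.
- **Posts:** They look unmoved in the last pictures. Force readings after each move were about 1 N or less per axis.
- **Red fixture:** I never approached it. The before-and-after pictures there differ only by image noise.
- **At hand-in:** The arm still had a small leftover motion of up to about 3°/s, about 20 cm from the nut. It was touching nothing.

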